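# Square up the corner of a casting frame

## Robot

A 6-joint arm with a two-finger parallel gripper is mounted at the origin on the work surface. World frame = base frame: x ahead of the robot, y to its left, z up, the work surface at z = 0. Lengths are in m, angles in rad, forces in N, time in s.
With the tool pointing down it reaches from about 0.3 to 0.775 m from the base axis. Payload 14.6 kg.
Tool frame: the origin (TCP) lies midway between the tips of the shut fingers; the grasp point (between the pads) lies 19 mm behind it; z points along the fingers, y is the direction in which the jaws open and shut (so a half turn about z gives the same grasp; the last joint's range is limited). The gripper opens to 85 mm and grips with 20 to 120 N. Pads are 22 mm wide; open, the fingers measure 114 mm over their backs; the gripper's body (76 mm by 85 mm) begins 54 mm behind the grasp point. The pads swing forward as they close: fully open they stand 13 mm farther back than shut.
Start: joints at [-1.235, 0.3, 1.521, -0, 1.321, -0.067], TCP at [0.216, -0.506, 0.231] pointing down, gripper open.
Joint ranges: [-3.03, 3.03], [-0.79, 2.21], [0.23, 2.52], [-1.04, 4.18], [0, 3.07], [-2.55, 2.55]. Speed limits (rad/s): [2.22, 2.22, 2.57, 3.14, 3.14, 3.14].

## Interface

Orientations are given as a unit quaternion [x, y, z, w].
In Python, from workcell import manip gives the robot as it stands.
- The arm moves only by the tool drive_tool, never from a script. Its arguments are lists of equal length, an entry for each row: "turn": the turn, a rotation vector about the tool's x, y, z in rad, a list of three; "offset": the shift along the tool's x, y, z in m, a list of three; "fingers": the opening in per cent of the stroke, from 0 (shut) to 100 (fully open). In form: {"turn": [[ax, ay, az], ...], "offset": [[x, y, z], ...], "fingers": [fingers, ...]}. A call has 1 to 10 rows; each row is the pose to reach, as a shift and turn from the pose commanded when the call began, along the tool's axes at that moment; what a row does not reach only later rows make up. A row lasts 1/8 s, in which the tool goes at most 62.5 mm and 10.7 degrees, less where a joint would pass 70% of its speed; a pose out of reach is approached as far as the arm can. A call with a gripper value outside its range is refused whole. The fingers move at their own pace and stop on an object; the grip force is fixed at half the most. Time passes only in rows, so rows that repeat a pose let the fingers close. It gives the time, the measured TCP pose, the force and the opening at its end, in the units of the state.
- manip.read_state(): the state, without advancing time (a new reading comes with each control period).
- manip.grab_frame(name): name is "side" or "top"; returns a dict with "frame" (384x512x3 uint8, blue, green, red), "intrinsics" (3x3 intrinsics, pixels), "dist_coeffs" ([k1, k2, p1, p2, k3] as OpenCV has them; the pictures are not rectified), "xyz" and "attitude" of the camera in the world. Camera axes: x right, y down, z forward; pixel columns grow to the right and rows downward; lengths in m; the calibration is good to about 2 mm. A picture is of the moment at which its call begins. There is no depth.
- manip.close_job(): hands the job in, once; it reports no verdict.
The state is a dict: "time": time; "qpos": joint angles; "joint_vel": joint speeds; "joint_efforts": joint torques, N m; "ee_pos": TCP position; "ee_rot": TCP orientation; "ft_force": force on the tool from outside, world axes, zero at the start; "ft_torque": the same for the moment, N m; "finger_gap": finger opening in m.
Only numpy, scipy, OpenCV 4.12 (cv2) and the standard library are available. Lean on these libraries where they do the work, as an engineer would, in place of code of your own. Each camera call takes 0.05 s, during which the arm holds its last target. There are 200 camera calls.

## Task

Clear the corner of the wooden casting frame by hanging the little metal pail by its handle on the hook stand and letting go of it. Then take the steel square by its wooden grip, lay it flat on the frame's board and press it into the corner so that one outer edge lies flush along the fixed rail and the other pushes the hinged rail out until that rail is flush with it too, at a right angle. Finish while still gripping the square and pressing it against both rails: do not let go of it, and leave all the other things on the table where they are.

Things in the scene. Friction and masses are not known exactly. Their poses are not given: they have to be found in the camera images.
- frame: wooden casting frame, fixed to the table: a board 280 x 280 x 12 mm (top face 12 mm above the table) with two rails on it, 25 mm high and 22 mm thick, meeting in an inside corner. Origin: centre of the board's underside. The corner lies towards its own +x +y; the rails are on the +x side and on the +y side
- corner (a point): the inside corner of the frame, on the board's top face, at (100, 100, 12) mm in the frame's axes; axes as the frame's
- fixed_rail: the fixed rail: runs along the frame's y, its inner face is the plane x = +100 mm of the frame, from y = -128 to +122 mm. Origin and axes are the frame's
- swing_rail (a joint): angle of the hinged rail, pivoting about the vertical through the corner. 0: square to the fixed rail, inner face in the frame's plane y = +100 mm. Positive: its free end leans in, to the frame's -y (it starts at 0.09 to 0.18). It can be pushed past square to -0.1. No spring; a stiff hinge that stays where left (0.3 N m: 2 N at 150 mm from the pivot)
- swing_end (a point): free end of the hinged rail's inner face, at its lower edge, 198 mm from the pivot
- hook_stand: stand fixed to the table left or right of the frame: wooden base 130 x 110 x 12 mm, upright post 16 mm thick, 237 mm high at x = +45 mm, and an arm 8 mm thick that points to its own -x, sinks slightly to the seat at x = -35 mm, then turns up to the tip at x = -60 mm, whose top is 245 mm above the table. Origin: centre of the base's underside
- hook_seat (a point): top of the hook's arm at its lowest point, where a handle comes to rest: (-35, 0, 222) mm in the stand's axes
- pail: small metal pail, 250 g, 86 mm across the rim, 75 mm high, standing on the frame's board in the corner, with a rigid upright bow handle that does not swing: a bar 10 mm thick in the pail's y-z plane. Its straight level top runs along y from -46 to +46 mm, centre line 145 mm above the underside. Origin: centre of its underside
- pail_handle (a point): middle of the straight top of the pail's handle, on the bar's centre line, 145 mm above the pail's underside
- square: steel carpenter's square, 350 g, lying beside the frame on the side away from the hook stand: an L of smooth 10 mm plate, legs 28 mm wide, 150 mm long, webbed inside, with an upright wooden grip. Origin: underside, below the grip. Outer edges: planes x = +50 and y = +50 mm; legs run on to y = -100 and x = -100 mm. In the frame its axes match the frame's: edge x = +50 meets the fixed rail
- square_grip (a point): middle of the square's wooden grip, 36 mm above the square's underside. The grip block is 52 mm long, 20 mm thick and rises from 10 to 52 mm above the underside; its length points at the heel, at +45 degrees between the square's x and y
- heel (a point): outer corner (heel) of the square at its underside, (50, 50, 0) mm in its axes; it comes to lie at the corner of the frame
- disc: fired-clay disc, 36 mm across, 12 mm thick, lying on the frame's board; origin at its underside; to be left alone
- mug: white mug, 76 mm across, 85 mm high, beyond the frame; origin centre of its underside; to be left alone
- jar: lidded glass jar, 70 mm across, 90 mm high, beyond the frame; origin centre of its underside; to be left alone
- roller: wooden rolling pin 300 mm long, 60 mm thick, lying along its own y beyond the frame; origin at the middle of its underside; to be left alone
- rib: flat plastic throwing rib, 85 x 70 x 6 mm, between robot and frame; origin at its underside; to be left alone
- knife: slim wood-handled trimming knife, 175 mm long, lying along its own y between robot and frame; origin at its underside; to be left alone

How it is judged:
By the outcome, as a careful person would: the job done as asked, in the order asked, and still so for the second after the job is handed in, while the arm keeps its last pose, push and grip.
It also fails if it takes over 72 s, if anything falls off the work surface, if the arm or the gripper's body presses on something with over 40 N, if the wrist force passes 120 N, or if a joint passes its speed limit or range.

## Working session

There is one attempt and no reset: what is moved stays moved. The work goes in short steps, Python scripts to look and compute and a tool call to move; the robot and the scene stay as the last step left them, time stands still between calls to the robot, and variables do not carry over. Pictures are saved under pics/ and viewed, about 8 in all and at most 12, crops included, and the job is handed in when it is done.

Besides the shell and the picture viewer there is one more tool, called after "Emit:" by a JSON object that holds its "fn" and its "kwargs", one argument or row to a line. drive_tool: Moves the arm, as the interface text tells. Its arguments: {"type":"object","properties":{"turn":{"type":"array","items":{"type":"array","items":{"type":"number"}}},"offset":{"type":"array","items":{"type":"array","items":{"type":"number"}}},"fingers":{"type":"array","items":{"type":"number"}}},"required":["turn","offset","fingers"]}

```bash
mkdir -p pics; ls
cat > h.py <<'E'
import numpy as np, cv2
from scipy.spatial.transform import Rotation as R
from workcell import manip
def grab(n,save=None):
    d=manip.grab_frame(n)
    if save: cv2.imwrite('pics/'+save,d['frame'])
    return d
def cam(d):
    a=np.array(d['attitude'],float)
    Rm=R.from_quat(a).as_matrix() if a.size==4 else a.reshape(3,3)
    return Rm,np.array(d['xyz'],float),np.array(d['intrinsics'],float),np.array(d['dist_coeffs'],float)
def ray(d,uv):
    Rm,p,K,D=cam(d)
    n=cv2.undistortPoints(np.array(uv,float).reshape(-1,1,2),K,D).reshape(-1,2)
    return p,np.c_[n,np.ones(len(n))]@Rm.T
def onz(d,uv,z):
    p,v=ray(d,uv); return p+v*((z-p[2])/v[:,2])[:,None]
def proj(d,P):
    Rm,p,K,D=cam(d)
    return cv2.projectPoints((np.array(P,float).reshape(-1,3)-p)@Rm,np.zeros(3),np.zeros(3),K,D)[0].reshape(-1,2)
def tri(d1,u1,d2,u2):
    p,a=ray(d1,[u1]);q,b=ray(d2,[u2]);a=a[0];b=b[0]
    s=np.linalg.lstsq(np.c_[a,-b],q-p,rcond=None)[0]
    return (p+a*s[0]+q+b*s[1])/2,np.linalg.norm(p+a*s[0]-q-b*s[1])
E
python3 - <<'E'
from h import *
for n in('top','side'):
    d=grab(n,n+'1.png');print(n,d['xyz'],d['attitude'],d['intrinsics'],d['dist_coeffs'])
print(manip.read_state())
E
```

```text
pics
top [0.4368097  0.02527046 1.44860708] [-0.70614525  0.70702705 -0.03289037  0.01974492] [[412.5053418    0.         252.47994731]
 [  0.         412.5053418  190.02828219]
 [  0.           0.           1.        ]] [-4.93344112e-05  0.00000000e+00  0.00000000e+00  0.00000000e+00
  0.00000000e+00]
side [ 0.52723993 -0.97283556  0.9411661 ] [ 9.02453408e-01  2.45876829e-05  4.51609400e-03 -4.30763799e-01] [[483.32941671   0.         266.84000413]
 [  0.         483.32941671 190.82959367]
 [  0.           0.           1.        ]] [-0.18284827  0.          0.          0.          0.        ]
{'time': 0.1, 'qpos': array([-1.23461432e+00,  3.00459494e-01,  1.52150797e+00, -4.47468500e-05,
        1.32070633e+00, -6.65666501e-02]), 'joint_vel': array([-0.00169438, -0.00031005, -0.00141632,  0.00035995,  0.00083136,
       -0.00165243]), 'joint_efforts': array([ 1.83055199e-03, -5.44377816e+01, -3.62371802e+01, -4.52600091e-05,
        3.03733585e-03,  3.33020736e-06]), 'ee_pos': array([ 0.21550772, -0.50579542,  0.23075861]), 'ee_rot': array([ 9.79791363e-01,  2.00021482e-01, -9.41301037e-05, -5.32751685e-04]), 'ft_force': array([-0.0591233 ,  0.24478613,  0.05840908]), 'ft_torque': array([ 0.02326371, -0.03899246,  0.06594882]), 'finger_gap': 0.08545571048201395}
```

View pics/top1.png

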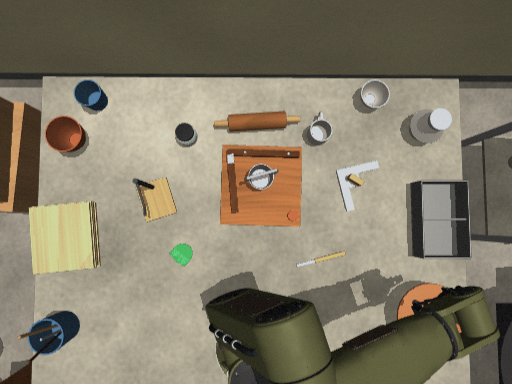

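View pics/side1.png

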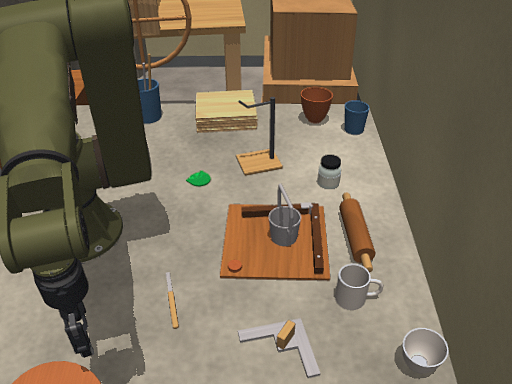

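The top view has world +x up and +y left. The frame is at about (261,187), with the fixed rail along the top and the hinged rail on the left. The pail is at (261,177), the hook stand at (155,198) and the square at (355,180). The side view shows the same layout. I'll enlarge these areas next.

Run:
```python
from h import *
a=cv2.imread('pics/top1.png');b=cv2.imread('pics/side1.png')
def c(i,x,y,w,h,s): return cv2.resize(i[y:y+h,x:x+w],None,fx=s,fy=s,interpolation=cv2.INTER_CUBIC)
# top row: stand(125..185,170..230) x5 =300, frame+ (215..305,140..230)x5=450 wide
t=np.zeros((600,800,3),np.uint8)
t[:300,:300]=c(a,125,170,60,60,5)
t[:300,300:600]=c(a,220,140,75,75,4)
t[300:600,:260]=c(a,328,155,65,75,4)[:300]
t[300:600,270:510]=c(b,232,90,60,75,4)
t[300:600,520:800]=c(b,240,180,70,75,4)
cv2.imwrite('pics/crop1.png',t)
```

```text
(no output)
```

View pics/crop1.png

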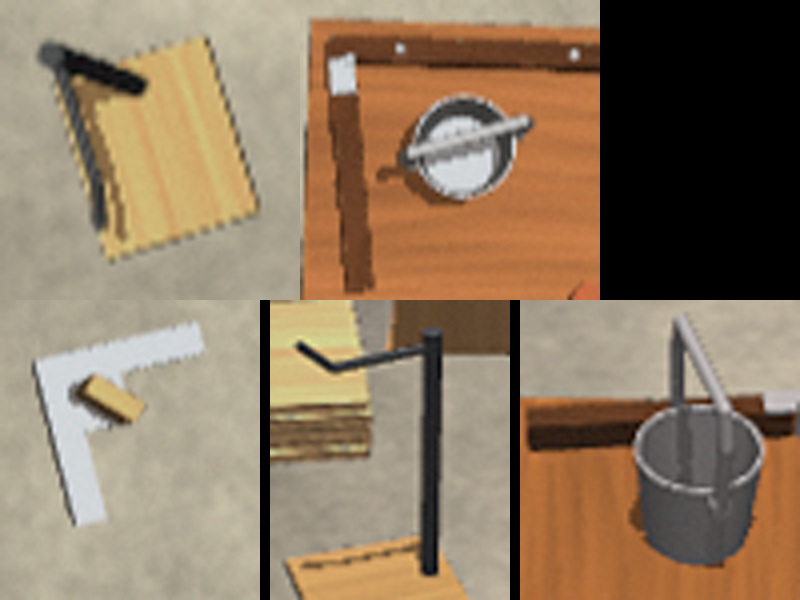

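The crops show the hook arm pointing toward the robot at about 15° yaw, the pail's bar also at about 15°, and the square at about 14°. Next I measure them.

Run:
```python
from h import *
t=manip.grab_frame('top');s=manip.grab_frame('side')
np.set_printoptions(precision=4,suppress=True)
def ang(v): return np.degrees(np.arctan2(v[1],v[0]))
# board
im=t['frame'];hsv=cv2.cvtColor(im,cv2.COLOR_BGR2HSV)
def blob(m,x0,y0,x1,y1):
    k=np.zeros_like(m);k[y0:y1,x0:x1]=m[y0:y1,x0:x1]
    c=max(cv2.findContours(k,0,cv2.CHAIN_APPROX_NONE)[0],key=cv2.contourArea);return c
c=blob(cv2.inRange(hsv,(0,90,30),(25,255,255)),210,138,312,235)
w=onz(t,c.reshape(-1,2),.012)[:,:2].astype(np.float32)
r=cv2.minAreaRect(w);print('board',r)
c=blob(cv2.inRange(hsv,(0,0,185),(180,40,255)),330,155,385,215)
w=onz(t,c.reshape(-1,2),.010)[:,:2].astype(np.float32)
print('sq poly',onz(t,cv2.approxPolyDP(c,2,True).reshape(-1,2),.01)[:,:2])
heel,ex,ey=onz(t,[(336.75,170.5),(377.5,160.5),(346.75,211)],.01)[:,:2]
print('sq click',heel,ex,ey,'yaw',ang(ex-heel)+90,ang(ey-heel)+180,np.linalg.norm(ex-heel),np.linalg.norm(ey-heel))
for z in(.042,.052):print('grip top',onz(t,[(356,179.5)],z))
b=onz(t,[(246.3,179.25),(277.5,170.75)],.159);print('bar top cam',b,'yaw',ang(b[0]-b[1])-90,np.linalg.norm(b[0]-b[1]),b.mean(0))
print('bar tri',tri(t,(246.3,179.25),s,(280.5,184.5)),tri(t,(277.5,170.75),s,(292,207)))
print('hook tip tri',tri(t,(144.6,215.6),s,(239,101.5)),'post',tri(t,(135.4,180.4),s,(272.5,98)))
B=onz(t,[(166.4,177.4),(177,212),(146.6,222.4)],.012);print('base',B,ang(B[0]-B[1]),'ctr',(B[0]+B[2])/2)
p=onz(t,[(135.4,180.4)],.237)[0];q=onz(t,[(144.6,215.6)],.243)[0];print('post,tip',p,q,ang(p-q),np.linalg.norm(p-q))
# hinged rail
c=onz(t,[(305,160)],0)
print('rail inner hinged top edge',onz(t,[(220+58/4,140+100/4),(220+73/4,140+290/4)],.037))
print('disc',onz(t,[(293,215)],.02))
```

```text
board ((0.5614467859268188, -0.03084208071231842), (0.2798967659473419, 0.27958163619041443), 88.24783325195312)
sq poly [[ 0.6504 -0.4423]
 [ 0.6147 -0.2996]
 [ 0.4808 -0.3325]
 [ 0.4669 -0.3252]
 [ 0.4879 -0.3115]
 [ 0.4984 -0.3187]
 [ 0.5019 -0.3047]
 [ 0.5124 -0.3155]
 [ 0.5194 -0.2945]
 [ 0.4914 -0.3116]
 [ 0.4739 -0.3007]
 [ 0.4809 -0.2973]
 [ 0.4669 -0.3006]
 [ 0.4844 -0.315 ]
 [ 0.4599 -0.3215]
 [ 0.4668 -0.3533]
 [ 0.4878 -0.3608]
 [ 0.4808 -0.3817]
 [ 0.4913 -0.3714]
 [ 0.4983 -0.3786]
 [ 0.537  -0.3688]
 [ 0.544  -0.3831]
 [ 0.544  -0.369 ]
 [ 0.5229 -0.3544]
 [ 0.5476 -0.3408]
 [ 0.5581 -0.3587]
 [ 0.5723 -0.3307]
 [ 0.5935 -0.324 ]
 [ 0.6076 -0.3455]
 [ 0.5935 -0.3736]
 [ 0.6112 -0.3846]
 [ 0.6219 -0.4558]]
sq click [ 0.613  -0.2987] [ 0.6486 -0.444 ] [ 0.4703 -0.3314] yaw 13.780461905545536 12.907048635346314 0.14961267325235703 0.14630812868388168
grip top [[ 0.5779 -0.3575  0.042 ]]
grip top [[ 0.5769 -0.3548  0.052 ]]
bar top cam [[ 0.567   0.0205  0.159 ]
 [ 0.5939 -0.0778  0.159 ]] yaw 15.303019115983375 0.1019064261593922 [ 0.5804 -0.0286  0.159 ]
bar tri (array([0.5701, 0.0206, 0.1587]), np.float64(0.0062213948993606345)) (array([ 0.5959, -0.0772,  0.1657]), np.float64(0.005681550268499937))
hook tip tri (array([0.4534, 0.3163, 0.2429]), np.float64(0.0018802909568847643)) post (array([0.5554, 0.3456, 0.2396]), np.float64(0.00012315812774770342))
base [[0.5883 0.2986 0.012 ]
 [0.4677 0.2603 0.012 ]
 [0.432  0.3647 0.012 ]] 17.599969849011075 ctr [0.5101 0.3316 0.012 ]
post,tip [0.5557 0.3463 0.237 ] [0.4525 0.3162 0.243 ] 16.26405822952323 0.10773877110694463
rail inner hinged top edge [[0.6286 0.0607 0.037 ]
 [0.4652 0.0477 0.037 ]]
disc [[ 0.4565 -0.1416  0.02  ]]
```

```bash
cat >> h.py <<'E'
def go(*targets):
    """targets: (x,y,z,toolY_yaw_deg) world -> offset/turn from the current pose"""
    s=manip.read_state();R0=R.from_quat(s['ee_rot'])
    print('t %.2f'%s['time'],'tcp',np.round(s['ee_pos'],4),'gap %.4f'%s['finger_gap'],'F',np.round(s['ft_force'],2),'M',np.round(s['ft_torque'],2))
    for x,y,z,a in targets:
        a=np.radians(a);Y=np.array([np.cos(a),np.sin(a),0]);Z=np.array([0,0,-1.])
        Rt=R.from_matrix(np.c_[np.cross(Y,Z),Y,Z])
        print('offset',np.round(R0.inv().apply(np.array([x,y,z])-s['ee_pos']),4).tolist(),'turn',np.round((R0.inv()*Rt).as_rotvec(),4).tolist())
E
python3 -c "
from h import *
go((.588,-.0556,.23,15.3))"
```

```text
t 0.20 tcp [ 0.2156 -0.5059  0.231 ] gap 0.0852 F [-0.5  -0.91  0.58] M [ 0.01 -0.03 -0.01]
offset [0.5191, -0.2682, 0.0012] turn [-0.0005, -0.0005, -1.435]
```

Emit:
{"fn": "drive_tool", "kwargs": {
  "turn": [
    [0,0,-1.435],
    [0,0,-1.435],
    [0,0,-1.435],
    [0,0,-1.435],
    [0,0,-1.435],
    [0,0,-1.435],
    [0,0,-1.435],
    [0,0,-1.435],
    [0,0,-1.435],
    [0,0,-1.435]
  ],
  "offset": [
    [0.519,-0.268,0],
    [0.519,-0.268,0],
    [0.519,-0.268,0],
    [0.519,-0.268,0],
    [0.519,-0.268,0],
    [0.519,-0.268,0],
    [0.519,-0.268,0],
    [0.519,-0.268,0],
    [0.519,-0.268,0],
    [0.519,-0.268,0]
  ],
  "fingers": [55,55,55,55,55,55,55,55,55,55]
}}

```text
time: 1.45
ee_pos: [0.5892, -0.0533, 0.2307]
ee_rot: [0.606, 0.796, -0.0, -0.0]
ft_force: [-0.8, -0.9, -0.7]
finger_gap: 0.0466
```

```bash
python3 -c "
from h import *
go((.588,-.0556,.23,15.3),(.588,-.0556,.142,15.3))
a=grab('top')['frame'];b=grab('side')['frame']
f=lambda i,x,y:cv2.resize(i[y:y+130,x:x+130],None,fx=3,fy=3)
cv2.imwrite('pics/c2.png',np.hstack([f(a,200,110),f(b,220,120)]))"
```

```text
t 1.45 tcp [ 0.5892 -0.0533  0.2307] gap 0.0466 F [-0.75 -0.92 -0.69] M [ 0.02  0.06 -0.01]
offset [-0.002, -0.0018, 0.0007] turn [-0.0006, -0.0005, 0.0028]
offset [-0.002, -0.0017, 0.0887] turn [-0.0006, -0.0005, 0.0028]
```

View pics/c2.png

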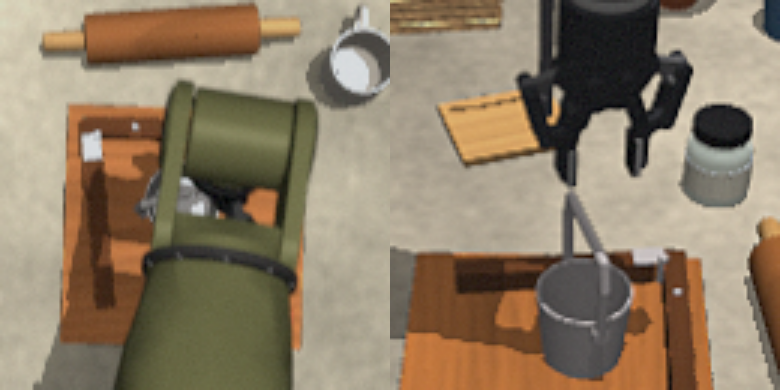

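The top view is mostly hidden by the arm. The side view shows the fingers at about x=567 and 637, straddling the near half of the bar at about x=600. I'll go down.

Emit:
{"fn": "drive_tool", "kwargs": {
  "turn": [
    [0,0,0],
    [0,0,0],
    [0,0,0],
    [0,0,0],
    [0,0,0],
    [0,0,0],
    [0,0,0],
    [0,0,0]
  ],
  "offset": [
    [-0.001,-0.001,0.045],
    [-0.001,-0.001,0.088],
    [-0.001,-0.001,0.088],
    [-0.001,-0.001,0.088],
    [-0.001,-0.001,0.088],
    [-0.001,-0.001,0.088],
    [-0.001,-0.001,0.088],
    [-0.001,-0.001,0.088]
  ],
  "fingers": [55,55,55,0,0,0,0,0]
}}

```text
time: 2.55
ee_pos: [0.5884, -0.0575, 0.1454]
ee_rot: [0.607, 0.795, 0.001, 0.002]
ft_force: [3.1, -1.6, 7.3]
finger_gap: 0.0078
```

Emit:
{"fn": "drive_tool", "kwargs": {
  "turn": [
    [0,0,0],
    [0,0,0],
    [0,0,0],
    [0,0,0],
    [0,0,0],
    [0,0,0]
  ],
  "offset": [
    [0,0,0],
    [0,0,-0.03],
    [0,0,-0.07],
    [0,0,-0.11],
    [0,0,-0.13],
    [0,0,-0.13]
  ],
  "fingers": [0,0,0,0,0,0]
}}

```text
time: 3.3
ee_pos: [0.5876, -0.0573, 0.275]
ee_rot: [0.607, 0.795, 0.001, 0.001]
ft_force: [-0.5, -0.2, -2.4]
finger_gap: 0.0073
```

```bash
python3 -c "
from h import *
go()
a=grab('top')['frame'];b=grab('side')['frame']
f=lambda i,x,y:cv2.resize(i[y:y+130,x:x+130],None,fx=3,fy=3)
cv2.imwrite('pics/c3.png',np.hstack([f(a,200,110),f(b,220,90)]))"
```

```text
t 3.30 tcp [ 0.5876 -0.0573  0.275 ] gap 0.0073 F [-0.54 -0.2  -2.4 ] M [-0.04 -0.02  0.01]
```

View pics/c3.png

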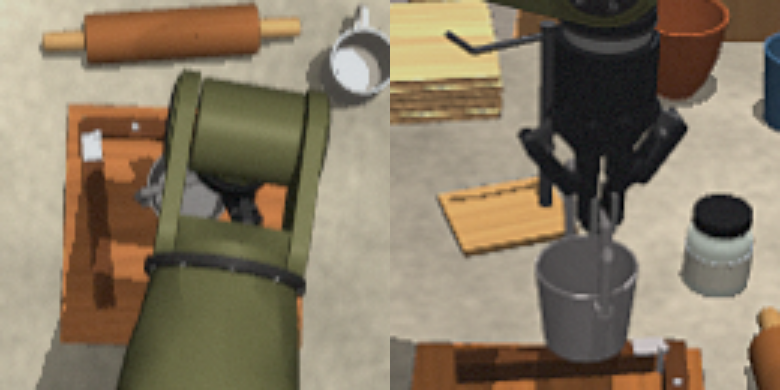

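The pail is lifted and hangs level, with its rim at about (585,265) in the side crop. I'll carry it to a point in front of the hook tip.

```bash
python3 -c "
from h import *
go((.42,.15,.272,16.5),(.395,.268,.272,16.5))"
```

```text
t 3.40 tcp [ 0.587  -0.0571  0.2724] gap 0.0076 F [ 0.39  0.4  -3.11] M [-0.06  0.01  0.06]
offset [0.2439, -0.1064, 0.0006] turn [-0.001, -0.0004, -0.0209]
offset [0.3643, -0.0994, 0.0007] turn [-0.001, -0.0004, -0.0209]
```

Emit:
{"fn": "drive_tool", "kwargs": {
  "turn": [
    [0,0,0],
    [0,0,-0.01],
    [0,0,-0.02],
    [0,0,-0.02],
    [0,0,-0.02],
    [0,0,-0.02],
    [0,0,-0.02],
    [0,0,-0.02],
    [0,0,-0.02],
    [0,0,-0.02]
  ],
  "offset": [
    [0.03,-0.013,0],
    [0.075,-0.033,0],
    [0.12,-0.052,0],
    [0.165,-0.072,0],
    [0.21,-0.092,0],
    [0.25,-0.106,0],
    [0.29,-0.104,0],
    [0.33,-0.101,0],
    [0.355,-0.1,0],
    [0.364,-0.099,0]
  ],
  "fingers": [0,0,0,0,0,0,0,0,0,0]
}}

```text
time: 4.65
ee_pos: [0.3951, 0.2685, 0.2721]
ee_rot: [0.598, 0.801, -0.001, -0.0]
ft_force: [-0.1, 0.3, -1.0]
finger_gap: 0.0077
```

Emit:
{"fn": "drive_tool", "kwargs": {
  "turn": [
    [0,0,0],
    [0,0,0],
    [0,0,0]
  ],
  "offset": [
    [0,0,0],
    [0,0,0],
    [0,0,0]
  ],
  "fingers": [0,0,0]
}}

```text
time: 5.03
ee_pos: [0.396, 0.2671, 0.2733]
ee_rot: [0.599, 0.801, 0.0, 0.0]
ft_force: [0.1, 0.4, -1.6]
finger_gap: 0.0075
```

```bash
python3 -c "
from h import *
go()
a=grab('top')['frame'];b=grab('side')['frame']
cv2.imwrite('pics/c4s.png',b);cv2.imwrite('pics/c4t.png',a)
f=lambda i,x,y:cv2.resize(i[y:y+100,x:x+100],None,fx=4,fy=4)
cv2.imwrite('pics/c4.png',np.hstack([f(a,110,150),f(b,190,60)]))"
```

```text
t 5.03 tcp [0.396  0.2671 0.2733] gap 0.0075 F [ 0.15  0.35 -1.65] M [-0.08 -0.05  0.05]
```

View pics/c4.png

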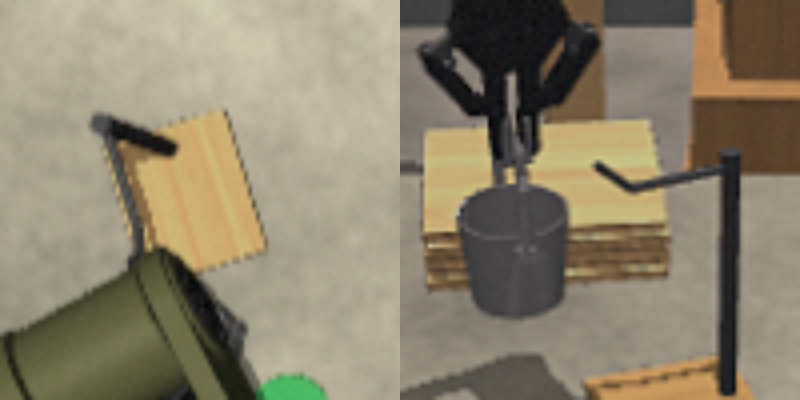

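The top view shows the stand and the arm, with the pail hidden. The side view shows the pail hanging level left of the hook: rim centre about (514,210) in the crop, tip (598,165), seat (630,187). I'll check the pail's height against the hook.

```bash
python3 -c "
from h import *
d=manip.grab_frame('side')
m=np.array([.3876,.2954,0])
for bz in(.275,.285,.295):
  rim=m+[0,0,bz-.07]
  th=np.linspace(0,2*np.pi,36)
  c=lambda z,r:(proj(d,np.c_[m[0]+r*np.cos(th),m[1]+r*np.sin(th),0*th+z])-[190,60])*4
  q=c(bz-.07,.043);b=c(bz-.145,.033)
  print(bz,'rim x',q.min(0),q.max(0),'bot',b.max(0))
print((proj(d,[[.4525,.316,.241],[.4775,.323,.218],[.5555,.346,.237]])-[190,60])*4)
print((proj(d,[[.396-.0084+.046*.284*k,.2671+.0283-.046*.959*k,.285] for k in(-1,0,1)])-[190,60])*4)
go((.495-.0085,.2947,.255,16.5))
"
```

```text
0.275 rim x [ 50.57456578 195.77492059] [164.58968754 253.20342623] bot [155.13067725 330.99568903]
0.285 rim x [ 49.65870882 184.39635153] [164.12786074 241.47997809] bot [154.63137615 319.98128033]
0.295 rim x [ 48.73919019 172.9343602 ] [163.66434336 229.66369514] bot [154.12996122 308.8796116 ]
[[193.60930158 168.47718974]
 [227.63727199 190.82400764]
 [330.15518237 154.80430228]]
[[ 89.58974239 101.74221491]
 [102.07162331 128.8865646 ]
 [115.23796511 157.51392886]]
t 5.17 tcp [0.3959 0.2674 0.2733] gap 0.0074 F [ 0.33  0.39 -1.86] M [-0.01 -0.01  0.02]
offset [0.0006, 0.0946, 0.0183] turn [0.0, 0.0, -0.0015]
```

Emit:
{"fn": "drive_tool", "kwargs": {
  "turn": [
    [0,0,0],
    [0,0,0],
    [0,0,0],
    [0,0,0],
    [0,0,0],
    [0,0,0],
    [0,0,0],
    [0,0,0],
    [0,0,0]
  ],
  "offset": [
    [0,0,0.01],
    [0,0,0.02],
    [0,0,0.02],
    [0,0.02,0.02],
    [0,0.04,0.02],
    [0,0.06,0.02],
    [0,0.08,0.02],
    [0,0.092,0.02],
    [0,0.092,0.02]
  ],
  "fingers": [0,0,0,0,0,0,0,0,0]
}}

```text
time: 6.3
ee_pos: [0.4842, 0.2938, 0.253]
ee_rot: [0.599, 0.801, -0.0, -0.0]
ft_force: [0.0, 0.2, -1.9]
finger_gap: 0.0077
```

Emit:
{"fn": "drive_tool", "kwargs": {
  "turn": [
    [0,0,0],
    [0,0,0],
    [0,0,0],
    [0,0,0]
  ],
  "offset": [
    [0,0,0.01],
    [0,0,0.02],
    [0,0,0.028],
    [0,0,0.028]
  ],
  "fingers": [0,0,0,0]
}}

```text
time: 6.8
ee_pos: [0.4837, 0.2937, 0.2245]
ee_rot: [0.599, 0.801, -0.001, -0.0]
ft_force: [-0.5, -0.3, -1.3]
finger_gap: 0.0075
```

```bash
python3 -c "
from h import *
go((.4859,.2947,.211,16.5))
b=grab('side')['frame']
f=lambda i,x,y:cv2.resize(i[y:y+100,x:x+120],None,fx=4,fy=4)
cv2.imwrite('pics/c5.png',f(b,200,60))"
```

```text
t 6.80 tcp [0.4837 0.2937 0.2245] gap 0.0075 F [-0.46 -0.28 -1.33] M [-0.09 -0.02 -0.03]
offset [0.0003, 0.0024, 0.0135] turn [-0.0013, 0.0003, -0.0009]
```

View pics/c5.png

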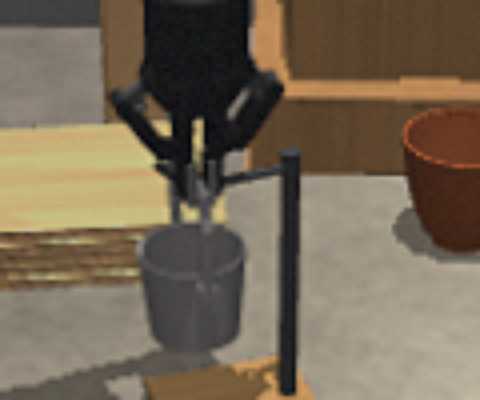

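The side view shows the hook tip at (160,168) left of the handle and the arm passing through the bow. I'll keep lowering in small steps until it makes contact.

Emit:
{"fn": "drive_tool", "kwargs": {
  "turn": [
    [0,0,0],
    [0,0,0],
    [0,0,0]
  ],
  "offset": [
    [0,0,0.005],
    [0,0,0.009],
    [0,0,0.009]
  ],
  "fingers": [0,0,0]
}}

```text
time: 7.22
ee_pos: [0.4848, 0.2942, 0.2174]
ee_rot: [0.599, 0.801, 0.002, 0.001]
ft_force: [3.3, 1.3, 6.1]
finger_gap: 0.0076
```

Emit:
{"fn": "drive_tool", "kwargs": {
  "turn": [
    [0,0,0],
    [0,0,0],
    [0,0,0]
  ],
  "offset": [
    [0,0,0.002],
    [0,0,0.0035],
    [0,0,0.0035]
  ],
  "fingers": [0,0,0]
}}

```text
time: 7.6
ee_pos: [0.4854, 0.2944, 0.2154]
ee_rot: [0.599, 0.801, 0.003, 0.001]
ft_force: [3.8, 0.9, 15.2]
finger_gap: 0.0077
```

Contact is at bar height 0.227, which matches the seat. I'll release and retreat upward.

Emit:
{"fn": "drive_tool", "kwargs": {
  "turn": [
    [0,0,0],
    [0,0,0],
    [0,0,0],
    [0,0,0],
    [0,0,0],
    [0,0,0],
    [0,0,0],
    [0,0,0],
    [0,0,0]
  ],
  "offset": [
    [0,0,-0.003],
    [0,0,-0.003],
    [0,0,-0.003],
    [0,0,-0.003],
    [0,0,-0.003],
    [0,0,-0.02],
    [0,0,-0.05],
    [0,0,-0.09],
    [0,0,-0.09]
  ],
  "fingers": [0,25,50,50,50,50,50,50,50]
}}

```text
time: 8.72
ee_pos: [0.4847, 0.2942, 0.3071]
ee_rot: [0.599, 0.801, 0.003, 0.001]
ft_force: [-0.8, 0.7, -0.9]
finger_gap: 0.0428
```

```bash
python3 -c "
from h import *
# square pre-grasp: (to be refined)
go((.46,.1,.30,0),(.5775,-.356,.16,-31.5))
b=grab('side')['frame'];a=grab('top')['frame']
f=lambda i,x,y:cv2.resize(i[y:y+100,x:x+100],None,fx=4,fy=4)
cv2.imwrite('pics/c6.png',np.hstack([f(b,200,60),f(b,230,290-6)]))"
```

```text
t 8.72 tcp [0.4847 0.2942 0.3071] gap 0.0428 F [-0.8   0.73 -0.91] M [ 0.03 -0.01  0.05]
offset [-0.1793, -0.0787, 0.0064] turn [0.0062, -0.0022, 0.287]
offset [-0.6501, -0.096, 0.1457] turn [0.0055, -0.0038, 0.8368]
```

View pics/c6.png

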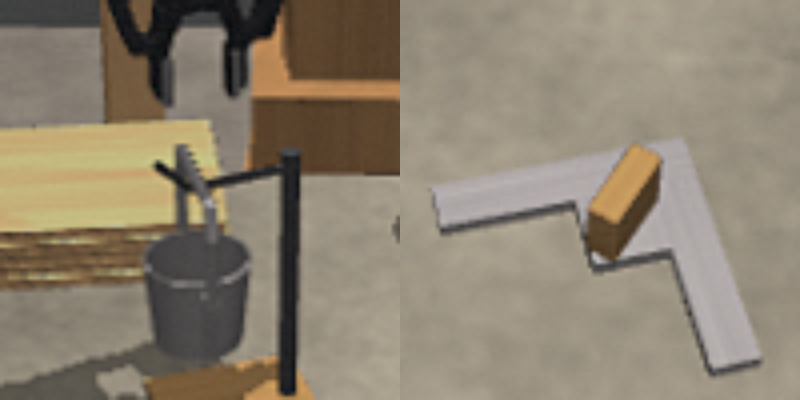

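The pail hangs free on the hook at its seat. The right crop shows the square: heel at (685,140), leg ends at (758,362) and (432,188), grip top centre at (624,184). I'll cross-check the square's pose with both views.

```bash
python3 -c "
from h import *
np.set_printoptions(precision=4,suppress=True)
t=manip.grab_frame('top');d=manip.grab_frame('side')
f=lambda x,y:(230+(x-400)/4-.4,284+y/4-.4)
P=onz(d,[f(685,140),f(760,360),f(432,188)],.01);print(P)
print(np.degrees(np.arctan2(*(P[0]-P[1])[[0,1]])),np.linalg.norm(P[0]-P[1]),np.linalg.norm(P[0]-P[2]),np.degrees(np.arctan2(*(P[0]-P[2])[[1,0]])))
print('grip tri',tri(t,(355.6,179.1),d,f(624,184)),'side',onz(d,[f(624,184)],.052))
# grip colour centroids
for n,c,roi in(('top',t,(340,165,372,195)),('side',d,(268,312,302,352))):
  h=cv2.cvtColor(c['frame'],cv2.COLOR_BGR2HSV);m=cv2.inRange(h,(8,90,120),(25,255,255));k=np.zeros_like(m);x0,y0,x1,y1=roi;k[y0:y1,x0:x1]=m[y0:y1,x0:x1]
  r=cv2.minAreaRect(cv2.findNonZero(k));print(n,r,onz(c,[r[0]],.052))
  bx=onz(c,cv2.boxPoints(r),.052)[:,:2];print(bx)
th=np.radians(13.3);hl=(np.array([.6136,-.2990]));print('origin from heel',hl-[50e-3*(np.cos(th)-np.sin(th)),50e-3*(np.sin(th)+np.cos(th))])
"
```

```text
[[ 0.6169 -0.2956  0.01  ]
 [ 0.6495 -0.4409  0.01  ]
 [ 0.4706 -0.3294  0.01  ]]
-12.632322827712464 0.14896478290222784 0.1501951838296297 13.037901948551834
grip tri (array([ 0.5782, -0.354 ,  0.0499]), np.float64(0.0004573370388261779)) side [[ 0.5779 -0.3555  0.052 ]]
top ((356.1029052734375, 179.16175842285156), (14.74887752532959, 5.316455841064453), 30.963754653930664) [[ 0.578  -0.3552  0.052 ]]
[[ 0.5832 -0.3289]
 [ 0.5989 -0.3386]
 [ 0.5728 -0.3815]
 [ 0.5572 -0.3717]]
side ((285.80767822265625, 329.5384216308594), (8.043152809143066, 20.523906707763672), 33.6900634765625) [[ 0.5783 -0.3553  0.052 ]]
[[ 0.5583 -0.3717]
 [ 0.5845 -0.3264]
 [ 0.5989 -0.3386]
 [ 0.5724 -0.3832]]
origin from heel [ 0.5764 -0.3592]
```

Emit:
{"fn": "drive_tool", "kwargs": {
  "turn": [
    [0,0,0],
    [0,0,0.1],
    [0,0,0.25],
    [0,0,0.4],
    [0,0,0.55],
    [0,0,0.7],
    [0.005,-0.004,0.84],
    [0.005,-0.004,0.84],
    [0.005,-0.004,0.84],
    [0.005,-0.004,0.84]
  ],
  "offset": [
    [-0.03,-0.004,0],
    [-0.08,-0.011,0],
    [-0.14,-0.02,0],
    [-0.2,-0.029,0],
    [-0.26,-0.038,0],
    [-0.32,-0.047,0],
    [-0.38,-0.056,0],
    [-0.44,-0.065,0.02],
    [-0.5,-0.074,0.04],
    [-0.56,-0.083,0.06]
  ],
  "fingers": [60,60,60,60,60,60,60,60,60,60]
}}

```text
time: 10.18
ee_pos: [0.5621, -0.2647, 0.2426]
ee_rot: [0.873, 0.487, -0.003, -0.0]
ft_force: [1.2, -0.1, -0.3]
finger_gap: 0.0511
```

```bash
python3 -c "
from h import *
go((.578,-.3553,.10,-31.8),(.578,-.3553,.018,-31.8))"
```

```text
t 10.18 tcp [ 0.5621 -0.2647  0.2426] gap 0.0511 F [ 1.17 -0.13 -0.32] M [-0.01 -0.04  0.01]
offset [-0.068, 0.0617, 0.1428] turn [-0.0042, 0.0055, 0.002]
offset [-0.0675, 0.062, 0.2248] turn [-0.0042, 0.0055, 0.002]
```

Emit:
{"fn": "drive_tool", "kwargs": {
  "turn": [
    [0,0,0],
    [0,0,0],
    [0,0,0],
    [0,0,0],
    [0,0,0]
  ],
  "offset": [
    [-0.03,0.03,0.07],
    [-0.055,0.055,0.13],
    [-0.055,0.055,0.13],
    [-0.055,0.055,0.13],
    [-0.055,0.055,0.13]
  ],
  "fingers": [60,60,60,60,60]
}}

```text
time: 10.8
ee_pos: [0.5799, -0.3386, 0.1154]
ee_rot: [0.873, 0.487, -0.003, 0.001]
ft_force: [-0.5, -0.8, 0.7]
finger_gap: 0.0514
```

```bash
python3 -c "
from h import *
go((.578,-.3553,.018,-31.8))"
```

```text
t 10.80 tcp [ 0.5799 -0.3386  0.1154] gap 0.0514 F [-0.48 -0.82  0.75] M [ 0.01 -0.04 -0.03]
offset [-0.0147, 0.0073, 0.0975] turn [-0.0017, 0.0055, 0.0024]
```

Emit:
{"fn": "drive_tool", "kwargs": {
  "turn": [
    [0,0.005,0.002],
    [0,0.005,0.002],
    [0,0.005,0.002],
    [0,0.005,0.002],
    [0,0.005,0.002],
    [0,0.005,0.002]
  ],
  "offset": [
    [-0.0145,0.0073,0.01],
    [-0.0145,0.0073,0.045],
    [-0.0145,0.0073,0.075],
    [-0.0145,0.0073,0.095],
    [-0.0145,0.0073,0.097],
    [-0.0145,0.0073,0.097]
  ],
  "fingers": [60,60,60,60,60,60]
}}

```text
time: 11.55
ee_pos: [0.5782, -0.3559, 0.0184]
ee_rot: [0.874, 0.486, -0.001, -0.0]
ft_force: [0.1, -0.7, 0.8]
finger_gap: 0.0514
```

Emit:
{"fn": "drive_tool", "kwargs": {
  "turn": [
    [0,0,0],
    [0,0,0],
    [0,0,0],
    [0,0,0],
    [0,0,0],
    [0,0,0]
  ],
  "offset": [
    [0,0,0],
    [0,0,0],
    [0,0,0],
    [0,0,0],
    [0,0,0],
    [0,0,0]
  ],
  "fingers": [0,0,0,0,0,0]
}}

```text
time: 12.3
ee_pos: [0.5781, -0.3557, 0.0184]
ee_rot: [0.874, 0.486, -0.001, -0.0]
ft_force: [-1.0, 0.9, 5.7]
finger_gap: 0.0193
```

```bash
python3 -c "
from h import *
go((.578,-.3553,.018,-31.8))"
```

```text
t 12.30 tcp [ 0.5781 -0.3557  0.0184] gap 0.0193 F [-0.98  0.85  5.73] M [ 0.16  0.12 -0.  ]
offset [0.0003, -0.0003, 0.0004] turn [-0.0013, 0.0006, 0.0001]
```

The square is gripped, with a gap of 19.3 mm. Next: lift it, carry it over the frame, and turn it to match.

Emit:
{"fn": "drive_tool", "kwargs": {
  "turn": [
    [0,0,0],
    [0,0,0],
    [0,0,0],
    [0,0,0]
  ],
  "offset": [
    [0,0,-0.015],
    [0,0,-0.045],
    [0,0,-0.07],
    [0,0,-0.07]
  ],
  "fingers": [0,0,0,0]
}}

```text
time: 12.8
ee_pos: [0.5786, -0.356, 0.0898]
ee_rot: [0.874, 0.486, -0.0, 0.001]
ft_force: [0.1, -0.3, -4.0]
finger_gap: 0.0191
```

```bash
python3 -c "
from h import *
go((.5999,-.017,.088,-46.75))
t=manip.grab_frame('top')
# fixed rail / board edges: fit lines to strong board edge points for the yaw
h=cv2.cvtColor(t['frame'],cv2.COLOR_BGR2HSV);m=cv2.inRange(h,(0,90,30),(25,255,255))
k=np.zeros_like(m);k[138:235,210:312]=m[138:235,210:312]
def fit(p):
  w=onz(t,p,.012)[:,:2].astype(np.float32);vx,vy,x,y=cv2.fitLine(w,cv2.DIST_HUBER,0,.001,.001).ravel();return np.degrees(np.arctan2(vy,vx)),x,y
cols=range(230,296);print('+x edge',fit([(c,np.flatnonzero(k[:,c])[0]-.5) for c in cols]),'-x',fit([(c,np.flatnonzero(k[:,c])[-1]+.5) for c in cols]))
rows=range(155,218);print('+y',fit([(np.flatnonzero(k[r])[0]-.5,r) for r in rows]),'-y',fit([(np.flatnonzero(k[r])[-1]+.5,r) for r in rows]))
"
```

```text
t 12.80 tcp [ 0.5786 -0.356   0.0898] gap 0.0191 F [ 0.13 -0.29 -3.99] M [-0.02 -0.02 -0.02]
offset [0.2993, -0.1606, 0.0014] turn [0.0011, 0.0006, 0.2609]
+x edge (np.float32(88.07375), np.float32(0.7011419), np.float32(-0.037222873)) -x (np.float32(88.44688), np.float32(0.42222273), np.float32(-0.011152287))
+y (np.float32(-1.7472878), np.float32(0.5583396), np.float32(0.10916131)) -y (np.float32(-1.9057667), np.float32(0.5793724), np.float32(-0.17182562))
```

Emit:
{"fn": "drive_tool", "kwargs": {
  "turn": [
    [0,0,0.02],
    [0,0,0.06],
    [0,0,0.1],
    [0,0,0.15],
    [0,0,0.2],
    [0,0,0.24],
    [0,0,0.261],
    [0,0,0.261],
    [0,0,0.261],
    [0,0,0.261]
  ],
  "offset": [
    [0.02,-0.011,0],
    [0.06,-0.032,0],
    [0.105,-0.056,0],
    [0.15,-0.081,0],
    [0.195,-0.105,0],
    [0.24,-0.129,0],
    [0.28,-0.15,0],
    [0.299,-0.161,0],
    [0.299,-0.161,0],
    [0.299,-0.161,0]
  ],
  "fingers": [0,0,0,0,0,0,0,0,0,0]
}}

```text
time: 14.1
ee_pos: [0.5984, -0.0176, 0.0871]
ee_rot: [0.93, 0.368, -0.001, -0.001]
ft_force: [1.4, -0.9, -2.8]
finger_gap: 0.0196
```

```bash
python3 -c "
from h import *
go((.5999,-.017,.0305,-46.75))
b=grab('side')['frame'];a=grab('top')['frame']
f=lambda i,x,y:cv2.resize(i[y:y+130,x:x+130],None,fx=3,fy=3)
cv2.imwrite('pics/c7.png',np.hstack([f(a,200,120),f(b,215,170)]))"
```

```text
t 14.10 tcp [ 0.5984 -0.0176  0.0871] gap 0.0196 F [ 1.38 -0.9  -2.77] M [-0.05 -0.02  0.04]
offset [0.0016, 0.0008, 0.0566] turn [-0.0031, 0.0019, -0.0007]
```

View pics/c7.png

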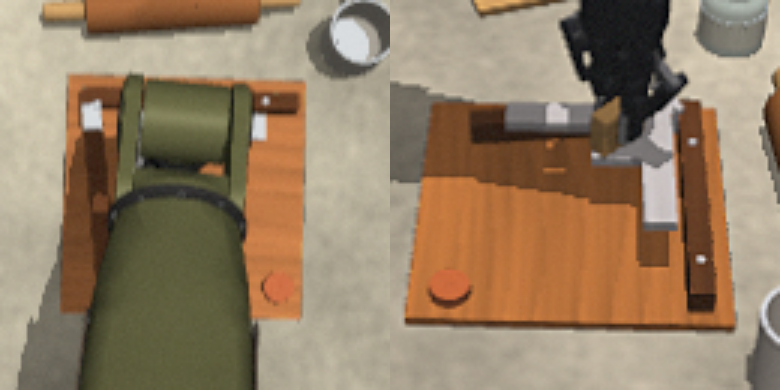

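The side view shows the square hovering inside both rails and clear of the disc at (450,285). I'll lower it onto the board.

Emit:
{"fn": "drive_tool", "kwargs": {
  "turn": [
    [0,0,0],
    [0,0,0],
    [0,0,0],
    [0,0,0],
    [0,0,0],
    [0,0,0]
  ],
  "offset": [
    [0,0,0.015],
    [0,0,0.035],
    [0,0,0.048],
    [0,0,0.054],
    [0,0,0.057],
    [0,0,0.057]
  ],
  "fingers": [0,0,0,0,0,0]
}}

```text
time: 14.95
ee_pos: [0.5987, -0.0165, 0.0309]
ee_rot: [0.93, 0.369, -0.001, -0.001]
ft_force: [0.1, 0.8, -2.7]
finger_gap: 0.0192
```

```bash
python3 -c "
from h import *
go((.612,-.0176,.0305,-46.75))
c=R.from_euler('z',-1.8,degrees=True)
T=R.from_quat(manip.read_state()['ee_rot'])
print('10mm frame x, y in tool:',np.round(T.inv().apply(c.apply([[.01,0,0],[0,.01,0]])),4).tolist())
print('tcp in frame',c.inv().apply(manip.read_state()['ee_pos']-[.5614,-.0308,0]))"
```

```text
t 14.95 tcp [ 0.5987 -0.0165  0.0309] gap 0.0192 F [ 0.09  0.78 -2.73] M [-0.04 -0.02  0.04]
offset [0.0089, 0.0099, 0.0004] turn [-0.002, 0.0008, -0.0]
10mm frame x, y in tool: [[0.0071, 0.0071, -0.0], [0.0071, -0.0071, 0.0]]
tcp in frame [0.03685205 0.01544974 0.03094044]
```

Emit:
{"fn": "drive_tool", "kwargs": {
  "turn": [
    [0,0,0],
    [0,0,0],
    [0,0,0]
  ],
  "offset": [
    [0,0,0.001],
    [0,0,0.0015],
    [0,0,0.0015]
  ],
  "fingers": [0,0,0]
}}

```text
time: 15.32
ee_pos: [0.5988, -0.0165, 0.0304]
ee_rot: [0.93, 0.369, -0.001, -0.001]
ft_force: [-5.6, -0.2, 8.4]
finger_gap: 0.0192
```

Emit:
{"fn": "drive_tool", "kwargs": {
  "turn": [
    [0,0,0],
    [0,0,0],
    [0,0,0],
    [0,0,0],
    [0,0,0],
    [0,0,0]
  ],
  "offset": [
    [0.002,0.002,0],
    [0.004,0.004,0],
    [0.006,0.006,0],
    [0.0075,0.0075,0],
    [0.0085,0.0085,0],
    [0.0085,0.0085,0]
  ],
  "fingers": [0,0,0,0,0,0]
}}

```text
time: 16.08
ee_pos: [0.6099, -0.0169, 0.0304]
ee_rot: [0.93, 0.369, -0.002, -0.001]
ft_force: [-16.2, 0.5, 14.2]
finger_gap: 0.0197
```

```bash
python3 -c "
from h import *
go()
c=R.from_euler('z',-1.8,degrees=True)
print('tcp in frame',c.inv().apply(manip.read_state()['ee_pos']-[.5614,-.0308,0]))"
```

```text
t 16.07 tcp [ 0.6099 -0.0169  0.0304] gap 0.0197 F [-16.19   0.5   14.19] M [-0.04  2.17  0.01]
tcp in frame [0.04801129 0.01540964 0.03040325]
```

Emit:
{"fn": "drive_tool", "kwargs": {
  "turn": [
    [0,0,0],
    [0,0,0],
    [0,0,0]
  ],
  "offset": [
    [0.0005,0.0005,-0.0003],
    [0.001,0.001,-0.0005],
    [0.001,0.001,-0.0005]
  ],
  "fingers": [0,0,0]
}}

```text
time: 16.45
ee_pos: [0.61, -0.0169, 0.0306]
ee_rot: [0.93, 0.369, -0.003, -0.002]
ft_force: [-26.9, 1.3, 18.9]
finger_gap: 0.0197
```

```bash
python3 -c "
from h import *
go()
c=R.from_euler('z',-1.8,degrees=True)
print('tcp in frame',c.inv().apply(manip.read_state()['ee_pos']-[.5614,-.0308,0]))"
```

```text
t 16.45 tcp [ 0.61   -0.0169  0.0306] gap 0.0197 F [-26.9    1.33  18.9 ] M [-0.06  3.79 -0.  ]
tcp in frame [0.04810992 0.01546557 0.03060543]
```

The square is firmly on the fixed rail. I'll ease that push slightly and slide along the rail toward the corner, pushing the hinged rail.

Emit:
{"fn": "drive_tool", "kwargs": {
  "turn": [
    [0,0,0],
    [0,0,0],
    [0,0,0],
    [0,0,0],
    [0,0,0],
    [0,0,0],
    [0,0,0],
    [0,0,0],
    [0,0,0],
    [0,0,0]
  ],
  "offset": [
    [-0.0008,-0.0008,-0.0006],
    [0.0013,-0.0029,-0.0006],
    [0.0042,-0.0058,-0.0006],
    [0.007,-0.0086,-0.0006],
    [0.0099,-0.0115,-0.0006],
    [0.0127,-0.0143,-0.0006],
    [0.0155,-0.0171,-0.0006],
    [0.0184,-0.02,-0.0006],
    [0.0205,-0.0221,-0.0006],
    [0.0205,-0.0221,-0.0006]
  ],
  "fingers": [0,0,0,0,0,0,0,0,0,0]
}}

```text
time: 17.7
ee_pos: [0.6108, 0.0122, 0.0306]
ee_rot: [0.93, 0.368, -0.002, -0.001]
ft_force: [-10.2, -8.1, 6.3]
finger_gap: 0.0191
```

```bash
python3 -c "
from h import *
go()
c=R.from_euler('z',-1.8,degrees=True)
print('tcp in frame',c.inv().apply(manip.read_state()['ee_pos']-[.5614,-.0308,0]))
b=grab('side')['frame']
cv2.imwrite('pics/c8.png',cv2.resize(b[195:285,215:335],None,fx=6,fy=6,interpolation=cv2.INTER_CUBIC))"
```

```text
t 17.70 tcp [0.6108 0.0122 0.0306] gap 0.0191 F [-10.23  -8.09   6.26] M [-1.28  1.66  0.  ]
tcp in frame [0.04802744 0.04456909 0.03059809]
```

View pics/c8.png

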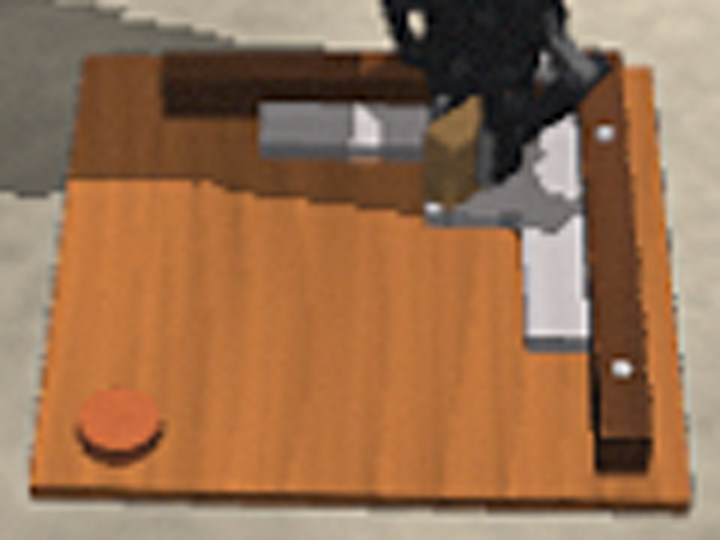

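The side view shows the square flush along the fixed rail, with its edge at about x=588 along the rail face. The far leg is close to the hinged rail. I'll continue in +y until the force rises sharply.

Emit:
{"fn": "drive_tool", "kwargs": {
  "turn": [
    [0,0,0],
    [0,0,0],
    [0,0,0]
  ],
  "offset": [
    [0.0011,-0.0011,0],
    [0.0021,-0.0021,0],
    [0.0021,-0.0021,0]
  ],
  "fingers": [0,0,0]
}}

```text
time: 18.12
ee_pos: [0.6109, 0.0149, 0.0306]
ee_rot: [0.93, 0.368, -0.002, -0.001]
ft_force: [-12.3, -9.9, 5.9]
finger_gap: 0.0189
```

Emit:
{"fn": "drive_tool", "kwargs": {
  "turn": [
    [0,0,0],
    [0,0,0],
    [0,0,0]
  ],
  "offset": [
    [0.0007,-0.0007,0],
    [0.0014,-0.0014,0],
    [0.0014,-0.0014,0]
  ],
  "fingers": [0,0,0]
}}

```text
time: 18.5
ee_pos: [0.6109, 0.0169, 0.0306]
ee_rot: [0.93, 0.368, -0.002, -0.001]
ft_force: [-12.9, -10.0, 5.3]
finger_gap: 0.019
```

```bash
cat >> h.py <<'E'
def fr():
    go();c=R.from_euler('z',-1.8,degrees=True);s=manip.read_state()
    print('tcp in frame',np.round(c.inv().apply(s['ee_pos']-[.5614,-.0308,0])*1e3,1),'F frame',np.round(c.inv().apply(s['ft_force']),1),'yaw toolY',np.degrees(np.arctan2(*R.from_quat(s['ee_rot']).as_matrix()[[1,0],1])))
E
python3 -c "
from h import *
fr()"
```

```text
t 18.50 tcp [0.6109 0.0169 0.0306] gap 0.0190 F [-12.9  -10.03   5.25] M [-1.59  1.76  0.03]
tcp in frame [48.  49.2 30.6] F frame [-12.6 -10.4   5.3] yaw toolY -46.77200594726455
```

Emit:
{"fn": "drive_tool", "kwargs": {
  "turn": [
    [0,0,0],
    [0,0,0],
    [0,0,0]
  ],
  "offset": [
    [0.0004,-0.0004,0],
    [0.0008,-0.0008,0],
    [0.0008,-0.0008,0]
  ],
  "fingers": [0,0,0]
}}

```text
time: 18.88
ee_pos: [0.611, 0.0179, 0.0306]
ee_rot: [0.93, 0.368, -0.002, -0.001]
ft_force: [-13.0, -9.9, 5.4]
finger_gap: 0.0195
```

Emit:
{"fn": "drive_tool", "kwargs": {
  "turn": [
    [0,0,0],
    [0,0,0],
    [0,0,0]
  ],
  "offset": [
    [0.0004,-0.0004,0],
    [0.0008,-0.0008,0],
    [0.0008,-0.0008,0]
  ],
  "fingers": [0,0,0]
}}

```text
time: 19.25
ee_pos: [0.611, 0.0191, 0.0307]
ee_rot: [0.93, 0.368, -0.002, -0.001]
ft_force: [-12.6, -10.6, 5.5]
finger_gap: 0.0192
```

```bash
python3 -c "
from h import *
fr()"
```

```text
t 19.25 tcp [0.611  0.0191 0.0307] gap 0.0192 F [-12.62 -10.65   5.47] M [-1.58  1.69 -0.03]
tcp in frame [48.  51.4 30.7] F frame [-12.3 -11.    5.5] yaw toolY -46.779857095953254
```

Emit:
{"fn": "drive_tool", "kwargs": {
  "turn": [
    [0,0,0],
    [0,0,0],
    [0,0,0]
  ],
  "offset": [
    [0.0004,-0.0004,0],
    [0.0008,-0.0008,0],
    [0.0008,-0.0008,0]
  ],
  "fingers": [0,0,0]
}}

```text
time: 19.62
ee_pos: [0.611, 0.0193, 0.0307]
ee_rot: [0.93, 0.368, -0.003, -0.0]
ft_force: [-13.6, -16.8, 6.9]
finger_gap: 0.0191
```

```bash
python3 -c "
from h import *
fr()
b=grab('side')['frame']
cv2.imwrite('pics/c9.png',cv2.resize(b[195:275,230:330],None,fx=7,fy=7,interpolation=cv2.INTER_CUBIC))"
```

```text
t 19.62 tcp [0.611  0.0193 0.0307] gap 0.0191 F [-13.57 -16.78   6.89] M [-2.67  1.86 -0.01]
tcp in frame [48.  51.6 30.7] F frame [-13.  -17.2   6.9] yaw toolY -46.79691974968984
```

View pics/c9.png

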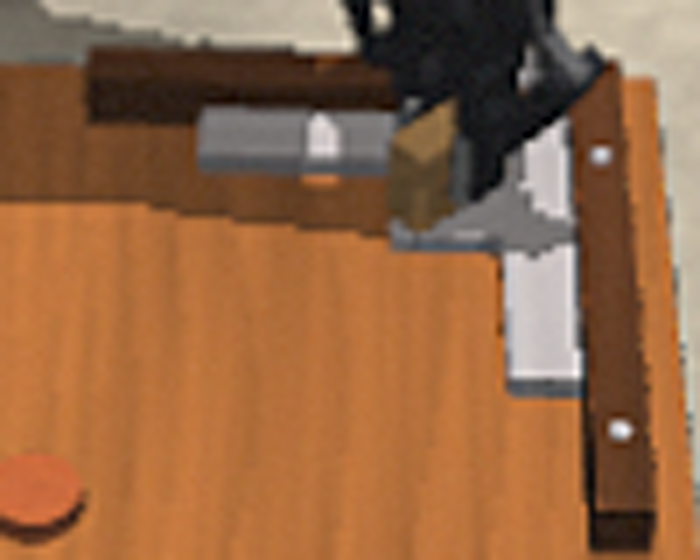

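Contact force jumped to 17 N with almost no movement, so the square is seated in the corner. The picture shows the fixed-rail edge flush at about x=578, and the hinged rail parallel to the square's leg. I'll check the hinged rail's angle numerically from its outer top edge in both views.

Emit:
{"fn": "drive_tool", "kwargs": {
  "turn": [
    [0,0,0],
    [0,0,0],
    [0,0,0],
    [0,0,0]
  ],
  "offset": [
    [0.0003,-0.0001,0],
    [0.0003,-0.0001,0],
    [0.0003,-0.0001,0],
    [0.0003,-0.0001,0]
  ],
  "fingers": [0,0,0,0]
}}

```text
time: 20.18
ee_pos: [0.611, 0.0193, 0.0307]
ee_rot: [0.93, 0.368, -0.003, -0.0]
ft_force: [-14.2, -18.4, 9.0]
finger_gap: 0.0193
```

```bash
python3 -c "
from h import *
fr()
d=manip.grab_frame('side');t=manip.grab_frame('top')
g=cv2.GaussianBlur(cv2.cvtColor(d['frame'],cv2.COLOR_BGR2GRAY),(3,3),0).astype(float)
# predicted edges of hinged rail at 0: outer top y=122, inner top y=100 ; z=37
c=R.from_euler('z',-1.8,degrees=True);off=np.array([.5614,-.0308,0])
for y in(.122,.100):
  P=proj(d,c.apply([[x,y,.037] for x in(-.095,-.06,-.02)])+off);print(y,P.round(2).tolist())
def fit(p,dd,z):
  w=onz(dd,p,z)[:,:2].astype(np.float32);vx,vy,x,y=cv2.fitLine(w,cv2.DIST_HUBER,0,.001,.001).ravel();return 'yaw',np.degrees(np.arctan(vy/vx)),np.round(c.inv().apply(np.r_[w.mean(0),0]-off)*1e3,1)
G=np.gradient(g,axis=0)
p=[]
for u in range(244,274):
  col=-G[198:206,u];i=col.argmax();p.append((u,198+i))
  if 0<i<7:a,b,e=col[i-1:i+2];p[-1]=(u,198+i+.5*(a-e)/(a-2*b+e))
print('side outer top edge',fit(p,d,.037),[round(q[1],1) for q in p[::4]])
h=t['frame'].astype(int);dark=(h[...,2]<110)&(h[...,2]>h[...,0])
for r in range(152,220,6):print(r,t['frame'][r,224:246,2].tolist())
"
```

```text
t 20.18 tcp [0.611  0.0193 0.0307] gap 0.0193 F [-14.2  -18.39   9.05] M [-2.93  2.24 -0.04]
tcp in frame [48.  51.7 30.7] F frame [-13.6 -18.8   9. ] yaw toolY -46.80282714463179
0.122 [[243.18, 201.81], [255.26, 202.1], [269.1, 202.44]]
0.1 [[242.68, 206.78], [254.91, 207.08], [268.91, 207.42]]
side outer top edge ('yaw', np.float32(-9.739246), array([-51., 130.,   0.])) [np.int64(198), np.float64(199.3), np.float64(199.4), np.float64(201.0), np.float64(201.0), np.float64(201.2), np.float64(201.2), np.float64(201.8)]
152 [185, 183, 64, 89, 100, 97, 99, 95, 101, 30, 89, 105, 106, 103, 103, 107, 104, 104, 102, 104, 107, 106]
158 [197, 193, 44, 58, 97, 98, 100, 99, 103, 46, 113, 125, 127, 128, 127, 128, 128, 127, 129, 128, 129, 132]
164 [116, 116, 48, 82, 98, 99, 97, 100, 48, 40, 87, 93, 95, 91, 89, 95, 93, 90, 90, 91, 90, 94]
170 [103, 102, 66, 100, 94, 96, 96, 101, 30, 83, 55, 59, 53, 46, 44, 45, 47, 47, 52, 50, 51, 47]
176 [99, 98, 82, 109, 108, 108, 107, 120, 78, 71, 62, 67, 53, 59, 46, 51, 50, 50, 54, 50, 49, 52]
182 [146, 105, 65, 32, 35, 39, 41, 45, 55, 69, 81, 79, 82, 85, 82, 84, 88, 85, 85, 83, 89, 88]
188 [77, 38, 55, 52, 58, 62, 63, 68, 69, 71, 74, 81, 76, 80, 80, 81, 85, 86, 84, 84, 87, 89]
194 [98, 50, 60, 58, 67, 68, 71, 75, 77, 81, 82, 85, 86, 87, 87, 88, 87, 90, 90, 86, 88, 87]
200 [52, 53, 57, 68, 68, 74, 78, 83, 83, 86, 86, 90, 83, 85, 88, 90, 86, 87, 87, 87, 86, 90]
206 [57, 63, 71, 75, 80, 78, 83, 81, 83, 87, 89, 90, 88, 89, 88, 91, 90, 90, 91, 91, 89, 89]
212 [61, 70, 76, 77, 84, 83, 87, 89, 90, 91, 90, 92, 88, 92, 91, 89, 93, 91, 92, 89, 90, 91]
218 [74, 82, 87, 88, 88, 88, 91, 87, 91, 92, 89, 91, 90, 86, 91, 86, 89, 90, 86, 88, 92, 90]
```

```bash
python3 -c "
from h import *
d=manip.grab_frame('side')
c=R.from_euler('z',-1.8,degrees=True);off=np.array([.5614,-.0308,0])
for n,y,z,xs in(('rail bottom',.1,.012,(-.095,-.075,-.055)),('sq top',.1,.022,(-.05,-.03,0))):
  print(n,proj(d,c.apply([[x,y,z] for x in xs])+off).round(2).tolist())
r=d['frame'][...,2].astype(float)
for u in(244,247,250,253,256,262,268,274,280):print(u,r[197:222,u].astype(int).tolist())
fr()
"
```

```text
rail bottom [[242.88, 213.32], [249.79, 213.49], [256.71, 213.66]]
sq top [[258.42, 211.11], [265.38, 211.28], [275.81, 211.53]]
244 [188, 136, 103, 112, 89, 64, 60, 62, 69, 49, 41, 43, 45, 44, 38, 69, 116, 124, 118, 119, 120, 119, 119, 120, 115]
247 [184, 172, 124, 108, 91, 71, 64, 64, 64, 52, 45, 43, 46, 45, 40, 70, 105, 116, 111, 110, 111, 110, 108, 111, 108]
250 [184, 188, 138, 107, 92, 70, 62, 66, 65, 53, 47, 47, 42, 47, 40, 67, 106, 115, 108, 111, 109, 111, 109, 111, 110]
253 [179, 181, 172, 128, 95, 72, 63, 66, 65, 54, 44, 45, 42, 49, 42, 52, 104, 113, 110, 111, 109, 107, 106, 106, 105]
256 [174, 170, 177, 173, 119, 71, 65, 66, 65, 56, 49, 43, 45, 43, 41, 52, 96, 110, 107, 107, 105, 108, 109, 108, 110]
262 [181, 176, 178, 191, 140, 74, 63, 68, 68, 65, 48, 39, 36, 93, 125, 125, 121, 118, 122, 119, 91, 79, 91, 108, 108]
268 [185, 184, 190, 200, 142, 70, 60, 66, 66, 70, 54, 42, 35, 68, 117, 128, 122, 122, 122, 128, 97, 78, 90, 104, 105]
274 [195, 193, 198, 201, 210, 129, 46, 60, 65, 69, 53, 43, 43, 56, 109, 115, 169, 188, 190, 196, 139, 90, 88, 178, 136]
280 [53, 60, 113, 151, 165, 112, 62, 64, 65, 67, 47, 38, 43, 54, 115, 126, 124, 120, 123, 127, 104, 81, 80, 105, 112]
t 20.32 tcp [0.611  0.0194 0.0307] gap 0.0191 F [-14.89 -18.58   8.24] M [-2.95  2.19 -0.01]
tcp in frame [48.  51.7 30.7] F frame [-14.3 -19.    8.2] yaw toolY -46.80192770224887
```

The rail's edge is parallel to its square position, and the square's leg edge has the same offset. One last view of the whole scene before handing in.

```bash
python3 -c "
from h import *
grab('side','fin.png')"
```

```text
(no output)
```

View pics/fin.png

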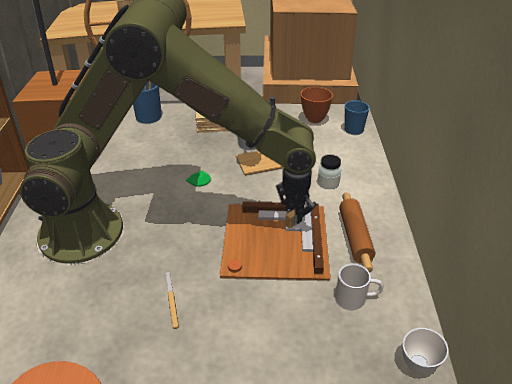

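The square is seated in the corner. The pail's lower part shows at about (245,145) behind the arm, still hanging, and the other items have not moved.

```bash
python3 -c "
from h import *
fr();print(manip.close_job())"
```

```text
t 20.38 tcp [0.611  0.0194 0.0307] gap 0.0195 F [-14.29 -18.02   8.61] M [-3.04  2.16 -0.01]
tcp in frame [48.  51.7 30.7] F frame [-13.7 -18.5   8.6] yaw toolY -46.79871174207107
the job is handed in; nothing more can be done
None
```

The job is done and handed in at 20.4 s. The pail hangs by its handle on the hook and was let go. The square lies flat on the board in the corner, still gripped, with both rails pressed.

- **Pressing:** the last reading was about 14 N against the fixed rail, 18 N against the hinged rail and 9 N down. The twist about the vertical was close to zero, as it would be with flush contact.
- **Hinged rail:** in the side view its lower inner edge ran parallel to the square position, to within about half a degree. It also had nearly the same offset as the square's outer edge.
- **Checks that failed or disagreed:**
  - A line fit to the hinged rail's outer top edge gave -9.7°. I discarded it because it had picked up the background edge beside the rail.
  - The tool stopped 2 mm from where I computed it would, in both x and y. That is about the calibration error.
  - In the final picture the arm hid most of the pail. Its lower part showed in the right place, and I had a clear view of it hanging just after letting go.
- **Other items:** none of those visible in the final view appeared to have moved.

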